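# Let down the match-ball air bottle

## Task

Let the air out of the ball-inflator bottle that carries the round pressure gauge: unscrew the small knurled lock nut on its top valve a good quarter turn anticlockwise as seen from above, then press the freed valve pin fully down for a moment and let it spring back. Leave the nut unscrewed, and leave the nut of the other, gaugeless bottle alone.

Things in the scene. Friction and masses are not known exactly. Their poses are not given: they have to be found in the camera images.
- valve (a point): Centre of the knurled brass lock nut (19 mm across, 12 mm tall, centre 161 mm above the desk, z up) of the bottle with the gauge. Nut and steel pin share one upright axis: the pin, 8 mm across, rises from the nut, its flat tip 22 mm above this point. Below the nut is a bare 10 mm stem, down to a 20 mm collar 31 mm below this point. The bottle stands fixed to the desk.
- lock_nut (a joint): Turn of that nut, rad: 0 tight, grows anticlockwise seen from above; starts at 0 to 0.2, stops at 1.9. It turns against light friction (0.03 N m), does not rise, stays where left, and below about 1.0 rad locks the pin. Its bottle is an upright aluminium cylinder, 90 mm across on a 100 mm rubber foot, domed top 125 mm high; a 48 mm round gauge juts from its side, lower than 100 mm.
- valve_pin (a joint): How far the valve pin of the same bottle is pushed down, m: 0 up, 0.008 fully down (hard stop). A spring lifts it: 1.5 N to start, 5.5 N when fully down. While the nut is tight the pin gives less than 1 mm.
- spare_nut (a joint): Turn, rad, of the lock nut on the other bottle: same build, size and sense, but no gauge on its side. It starts at 0 to 0.2 and is to be left as it is.
There are look-alikes about, which are no part of the job. What is shaped like the part that bears valve but blue is not meant.

How it is judged (in metres and radians):
On the way, in this order (a step that is already met when the one before it is completed fails the run):
1. the lock nut of the bottle with the gauge is unscrewed (turned to more than 1.05 rad) (value of joint lock_nut above 1.05 rad), for 0.1 s.
2. the freed valve pin is pressed down (more than 6 mm of its 8 mm) (value of joint valve_pin above 0.006 m), for 0.15 s.
At the end, for the whole second after the job is handed in: The lock nut of the bottle with the gauge stands unscrewed (above 1.0 rad) and its valve pin has sprung back up (within 2 mm of the top) (value of joint lock_nut above 1 rad and value of joint valve_pin below 0.002 m); the robot touches nothing.
It fails at once if the nut of the bottle without a gauge is turned (beyond 0.4 rad) (value of joint spare_nut above 0.4 rad).
It also fails if it takes over 38 s, if anything falls off the work surface, if the arm or the gripper's body presses on something with over 40 N, if the wrist force passes 120 N, or if a joint passes its speed limit or range.

## Robot

A 6-joint arm with a two-finger parallel gripper is mounted at the origin on the work surface. World frame = base frame: x ahead of the robot, y to its left, z up, the work surface at z = 0. Lengths are in mm, angles in degrees, forces in N, time in s.
With the tool pointing down it reaches from about 300 to 850 mm from the base axis. Payload 4.2 kg.
Tool frame: the origin (TCP) lies between the finger pads; the fingertips stand 19 mm ahead of it and the grasp point (between the pads) is the TCP (env.tips_ahead is the distance from the TCP to the fingertips, in mm); z points along the fingers, y is the direction in which the jaws open and shut (so a half turn about z gives the same grasp; the last joint's range is limited). The gripper opens to 91 mm and grips with 3 to 60 N. Pads are 32 mm wide; open, the fingers measure 118 mm over their backs; the gripper's body (76 mm by 178 mm) begins 60 mm behind the grasp point.
Start: joints at [62.109, 18.312, 89.639, -0, 72.044, -1.146], TCP at [258.772, 513.496, 232.976] pointing down, gripper open.
Joint ranges: [-177.97, 177.97], [-48.28, 115.42], [12.27, 149.76], [-77.06, 257.06], [2.81, 150.46], [-146.56, 146.56]. Speed limits (degrees/s): [147.25, 147.25, 180, 180, 180, 180].

## Interface

Orientations are given as [roll, pitch, yaw] about the fixed x, y, z axes, in that order (R = Rz(yaw) Ry(pitch) Rx(roll)).
In Python, from workcell import telemetry, viewer, job_done, env gives the robot as it stands. The module is installed in compiled form; this text tells all that it offers.
- The arm moves only by the shell command python3 -m jog 'ROWS' [FORCE]. ROWS is JSON, a list of rows, each a list of 3 entries, a list of its own where there are three numbers: the shift along the tool's x, y, z in cm, then the turn about the tool's z in degrees, then the opening, from 0 (shut) to 1 (fully open). A call has 1 to 10 rows; each row shifts and turns the pose as measured when the row begins, along the tool's axes as they then stand; what a row does not reach is not made up. A row lasts 1/8 s, in which the tool goes at most 62.5 mm and 10.7 degrees, less where a joint would pass 70% of its speed; a pose out of reach is approached as far as the arm can. A call is refused whole if a number of a shift passes 6.25 or a number of a turn 10.7, either way. A call with a gripper value outside its range is refused whole. The fingers move at their own pace and stop on an object; FORCE is the grip in N (left out, the last holds). Time passes only in rows, so rows that do not move let the fingers close. It gives the time, the measured TCP pose, the force and the opening at its end, in the units of the state.
- telemetry.state(): the state, without advancing time (a new reading comes with each control period).
- viewer.grab_frame(name): name is "scene" or "top" or "wrist"; returns a dict with "color" (480x640x3 uint8, red, green, blue), "K" (3x3 intrinsics, pixels), "k1" (the pictures are not rectified: a ray, as slopes to the right and down, at radius r is drawn at 1 + k1 r^2 times it, then the intrinsics apply), "rvec" (rotation vector, rad) and "tvec" (3), from world to camera coordinates, as OpenCV has them. Camera axes: x right, y down, z forward; pixel columns grow to the right and rows downward; lengths in mm; the calibration is good to about 2 mm. A picture is of the moment at which its call begins. There is no depth.
- job_done(): hands the job in, once; it reports no verdict.
The state is a dict: "time_s": time; "qpos": joint angles; "qvel": joint speeds; "effort": joint torques, N m; "ee_pos": TCP position; "ee_rot": TCP orientation; "force": force on the tool from outside, world axes, zero at the start; "torque": the same for the moment, N m; "gripper_width": finger opening in mm.
Only numpy, scipy, OpenCV 4.12 (cv2) and the standard library are available. Lean on these libraries where they do the work, as an engineer would, in place of code of your own. Each camera call takes 0.05 s, during which the arm holds its last target. There are 200 camera calls.

## Working session

There is one attempt and no reset: what is moved stays moved. The work goes in short steps, Python scripts to look and compute and a shell command to move; the robot and the scene stay as the last step left them, time stands still between calls to the robot, and variables do not carry over. Pictures are saved under pics/ and viewed, about 8 in all and at most 12, crops included, and the job is handed in when it is done.

```bash
mkdir -p pics; cat > h.py <<'E'
import numpy as np, cv2
from workcell import telemetry, viewer, job_done, env
def grab(n,save=None):
    f=viewer.grab_frame(n)
    if save: cv2.imwrite('pics/'+save,f['color'][:,:,::-1])
    return f
def ray(f,uv):
    K=np.array(f['K']);R=cv2.Rodrigues(np.array(f['rvec'],float))[0];t=np.array(f['tvec'],float).ravel()
    d=cv2.undistortPoints(np.array([[uv]],float),K,np.array([f['k1'],0,0,0,0.]))[0,0]
    return -R.T@t, R.T@np.array([d[0],d[1],1.])
def onz(f,uv,z):
    c,d=ray(f,uv); return c+d*(z-c[2])/d[2]
def proj(f,p):
    return cv2.projectPoints(np.array([p],float),np.array(f['rvec'],float),np.array(f['tvec'],float),np.array(f['K']),np.array([f['k1'],0,0,0,0.]))[0][0,0]
def tri(rs):
    A=0;b=0
    for c,d in rs:
        d=d/np.linalg.norm(d);P=np.eye(3)-np.outer(d,d);A=A+P;b=b+P@c
    return np.linalg.solve(A,b)
E
python3 - <<'E'
from h import *
for n in ("scene","top"):
    f=grab(n,n+'0.png'); print(n,f['K'][0][0],f['k1'],ray(f,(320,240)))
print(telemetry.state())
E
```

```text
scene 456.41454542594687 -0.013069057023665598 (array([1108.99986577,  -86.68036923,  964.29880911]), array([-0.64270518,  0.01213264, -0.76606719]))
top 540.81999064046 0.01802080747590056 (array([ 276.07634155,  -43.4792445 , 1216.41525827]), array([ 0.10812419, -0.02114336, -0.99399275]))
{'time_s': 0.1, 'qpos': array([ 6.21093696e+01,  1.83459471e+01,  8.96984304e+01,  9.49207558e-04,
        7.20447828e+01, -1.14541301e+00]), 'qvel': array([-0.12404261, -0.04554705, -0.17659754,  0.00182857, -0.01437444,
        0.01267511]), 'effort': array([-4.58849772e-04, -4.13331163e+01, -2.32509863e+01,  7.28186150e-02,
        4.21305047e-02, -8.16217630e-05]), 'ee_pos': array([258.55690104, 513.11677032, 232.23137887]), 'ee_rot': array([-1.79910876e+02, -2.68464741e-03,  1.53254487e+02]), 'force': array([ 0.91624402,  0.00126344, -0.25195194]), 'torque': array([ 0.03715944,  0.00861861, -0.03481754]), 'gripper_width': 91.22347612816321}
```

View pics/scene0.png

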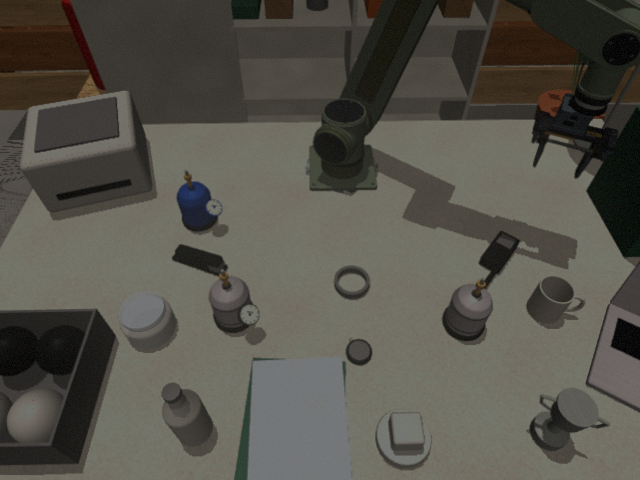

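View pics/top0.png

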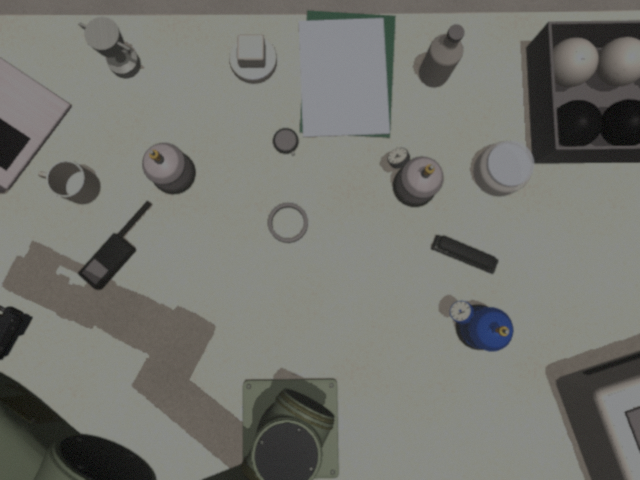

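The scene view shows the aluminium bottle with a gauge at about (229,300), its nut near (224,280). The gaugeless one is at (467,310) and the blue look-alike at (197,205). The top view shows the target nut near (427,170), with its gauge at (398,157), and the spare nut at (155,155).

```bash
python3 - <<'E'
from h import *
rs=[]
for n,c in (("scene",(224,280)),("top",(427,170))):
    f=grab(n); im=f['color']; h=cv2.cvtColor(im,cv2.COLOR_RGB2HSV)
    m=cv2.inRange(h,(12,110,60),(32,255,255)); 
    nn,l,st,ce=cv2.connectedComponentsWithStats(m)
    for i in range(1,nn):
        if st[i,4]>8 and np.hypot(*(ce[i]-c))<25: print(n,st[i],ce[i],onz(f,ce[i],161), onz(f,ce[i],167))
    x,y=c; cv2.imwrite(f'pics/{n}c.png',cv2.resize(im[y-25:y+25,x-25:x+25,::-1],None,fx=8,fy=8,interpolation=0))
a=cv2.imread('pics/scenec.png');b=cv2.imread('pics/topc.png');cv2.imwrite('pics/c.png',np.hstack([a,b]))
E
```

```text
scene [219 272   9  14  62] [223.64516129 277.88709677] [ 536.18800005 -283.12015343  161.        ] [ 540.46644682 -281.65290526  167.        ]
top [425 166   8   7  33] [428.         169.63636364] [ 529.80352042 -283.08800928  161.        ] [ 528.36109    -281.72584156  167.        ]
```

View pics/c.png

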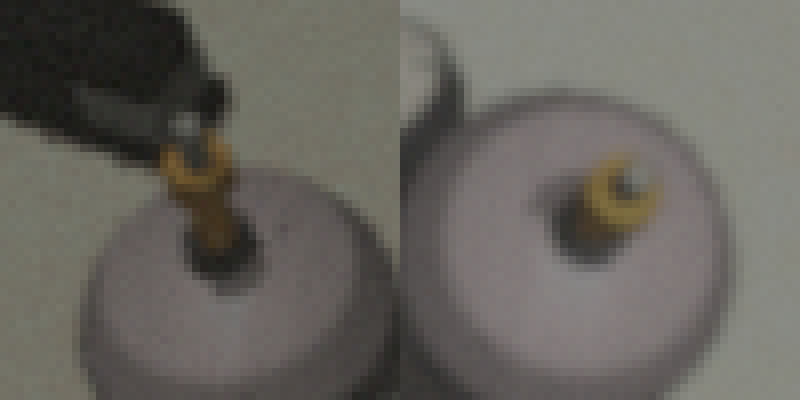

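The crop shows the pin tip at about scene (221.7,269.7) and top (430.2,166.7). The nut centre is at about scene (223.1,276) and top (429.2,168.6).

```bash
python3 - <<'E'
from h import *
s=grab("scene");t=grab("top")
for a,b,z in (((221.7,269.7),(430.2,166.7),183),((223.1,276),(429.2,168.6),165)):
    print(tri([ray(s,a),ray(t,b)]).round(1),onz(s,a,z).round(1),onz(t,b,z).round(1))
st=telemetry.state();print(st['ee_pos'],st['ee_rot'],st['time_s'])
g=onz(t,(398,157),80);print('gauge',g)
E
```

```text
[ 530.5 -283.5  182.7] [ 530.5 -284.3  183. ] [ 530.3 -282.6  183. ]
[ 531.7 -285.   161.8] [ 534.1 -283.9  165. ] [ 530.9 -284.6  165. ]
[258.68758152 513.38292274 232.69442251] [-1.79970070e+02 -1.26377036e-03  1.53256915e+02] 0.3
gauge [ 577.67540634 -237.82163843   80.        ]
```

```bash
python3 -m jog '[[[-4,-3.9,-0.2],0,1],[[-4,-3.9,-0.2],0,1],[[-4,-3.9,-0.2],0,1],[[-4,-3.9,-0.2],0,1],[[-4,-3.9,-0.2],0,1],[[-4,-3.9,0],0,1],[[-4,-3.9,0],0,1],[[-4,-3.9,0],0,1],[[-4,-3.9,0],0,1],[[-4,-3.9,0],0,1]]' 10
```

```text
time_s: 1.55
ee_pos: [446.8, -26.7, 243.7]
ee_rot: [179.7, 0.3, 153.7]
force: [1.2, 0.5, 0.0]
gripper_width: 91.0
```

```bash
python3 -m jog '[[[-4,-4,0],0,1],[[-4,-4,0],0,1],[[-4,-4,0],0,1],[[-4,-4,0],0,1],[[-2,-2,0],0,1],[[0,0,0],10.7,1],[[0,0,0],10.7,1],[[0,0,0],10.7,1],[[0,0,0],10.7,1],[[0,0,0],10.7,1]]'
python3 -m jog '[[[0,0,0],10.7,1],[[0,0,0],10.7,1],[[0,0,0],10.7,1],[[0,0,0],10.7,1],[[0,0,0],10.7,1],[[0,0,0],10.7,1],[[0,0,0],10.7,1],[[0,0,0],10.7,1],[[0,0,0],10.7,1],[[0,0,0],0,1]]'
python3 - <<'E'
from h import *
f=grab("wrist","w1.png");s=telemetry.state();print(s['ee_pos'],s['ee_rot'],s['qpos'],proj(f,(531,-284,183)),proj(f,(531,-284,165)))
E
```

```text
time_s: 2.8
ee_pos: [530.4, -281.9, 242.1]
ee_rot: [179.5, -0.1, 99.6]
force: [-0.8, 0.9, -0.4]
gripper_width: 91.0
time_s: 4.05
ee_pos: [529.7, -281.6, 240.8]
ee_rot: [-179.8, -0.3, 3.0]
force: [1.1, -0.3, 0.2]
gripper_width: 91.4
[ 529.73470272 -281.56656652  240.800231  ] [-179.78408551   -0.3248582     3.0400608 ] [-29.27812352  20.22867844  85.62278315   0.3705148   73.98975309
  57.57950533] [326.98471093 269.11232115] [326.80388903 259.03512158]
```

View pics/w1.png

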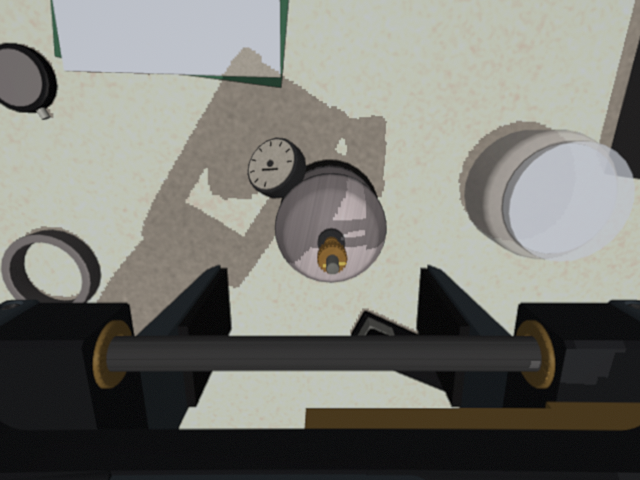

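The wrist view shows the gauge at (275,167), the pin tip at about (333,264) and the brass nut around (332,250), so this is the right bottle.

```bash
python3 - <<'E'
from h import *
f=grab("wrist");im=f['color'];h=cv2.cvtColor(im,cv2.COLOR_RGB2HSV)
m=cv2.inRange(h,(10,110,50),(32,255,255));m[:225]=0;m[285:]=0;m[:,:300]=0;m[:,365:]=0
print(cv2.boundingRect(m))
print(onz(f,(333,264),183),onz(f,(332,253),167))
cv2.imwrite('pics/w1c.png',cv2.resize(im[220:290,295:370,::-1],None,fx=8,fy=8,interpolation=0))
s=telemetry.state();print(s['ee_pos'],s['ee_rot'])
E
```

```text
(318, 237, 29, 34)
[ 534.33217352 -287.29611919  183.        ] [ 535.79226768 -286.93169006  167.        ]
[ 529.73785798 -281.58791037  240.8023988 ] [-179.78667063   -0.32546688    3.04079034]
```

View pics/w1c.png

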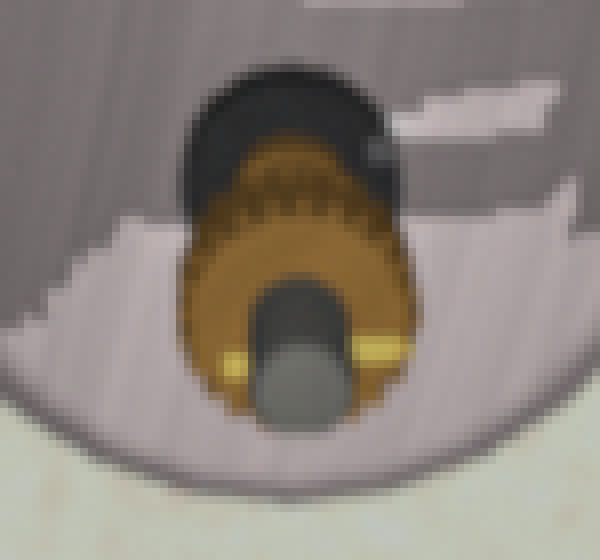

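The crop shows the pin tip centre at image (332.4,268) and the nut top centre at (332,258.3). Next I check the wrist camera against the visible fingertips.

```bash
python3 - <<'E'
from h import *
from scipy.spatial.transform import Rotation as Ro
f=grab("wrist");s=telemetry.state();R=Ro.from_euler('xyz',s['ee_rot'],degrees=True).as_matrix();p=s['ee_pos']
for q in ([16,-45.5,19],[16,45.5,19],[-16,-45.5,19],[16,0,19]): print(q,proj(f,p+R@np.array(q,float)))
for uv,z in (((332.4,268),183),((332,258.3),167)): 
    P=onz(f,uv,z); print(P, R.T@(P-p))
g=cv2.cvtColor(f['color'],cv2.COLOR_RGB2GRAY)
for r in (275,290,300):
    print(r, [np.where(g[r,a:b]<45)[0][[0,-1]]+a if (g[r,a:b]<45).any() else None for a,b in((150,270),(390,500))])
E
```

```text
[16, -45.5, 19] [226.03208818 268.30984098]
[16, 45.5, 19] [418.33423346 268.23044004]
[-16, -45.5, 19] [230.60369456 328.80297848]
[16, 0, 19] [322.21343572 268.24247027]
[ 531.85966647 -287.1019357   183.        ] [ 1.47852895  5.83442813 57.83852844]
[ 532.34549659 -287.14308906  167.        ] [ 1.86927367  5.95984884 73.84069432]
275 [array([201, 226]), array([421, 445])]
290 [array([185, 227]), array([420, 461])]
300 [array([175, 228]), array([419, 471])]
```

```bash
python3 -m jog '[[[0.15,0.48,0],0,1],[[0,0,2],0,0.6],[[0,0,2],0,0.6],[[0,0,0],0,0.6],[[0,0,0],0,0.6]]'
```

```text
time_s: 4.82
ee_pos: [533.0, -287.8, 201.2]
ee_rot: [-179.9, -0.5, 3.3]
force: [-0.5, -0.2, 0.3]
gripper_width: 55.4
```

```bash
python3 -m jog '[[[-0.15,-0.17,2],0,0.6],[[0,0,1.8],0,0.6],[[0,0,0.1],0,0.6],[[0,0,0],0,0.6]]'
python3 - <<'E'
from h import *
f=grab("wrist","w2.png");s=telemetry.state();print(s['ee_pos'],s['force'])
cv2.imwrite('pics/w2c.png',f['color'][200:440,160:500,::-1])
E
```

```text
time_s: 5.32
ee_pos: [534.1, -287.8, 166.0]
ee_rot: [179.8, -0.9, 3.3]
force: [-0.8, 0.6, -0.1]
gripper_width: 55.1
[ 534.13565236 -287.75269811  166.03594667] [-0.18246847 -0.09596921  1.11382433]
```

View pics/w2c.png

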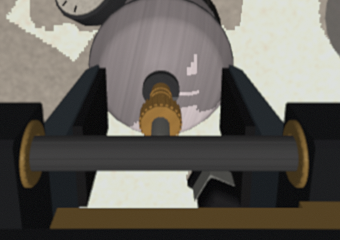

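The nut sits at crop x≈160 and the finger midline at about 164, so the fingers are about 2 mm too far along +tool y. I'm correcting that.

```bash
python3 -m jog '[[[-0.3,-0.2,0.5],0,0.6],[[0,0,0],0,0.6],[[0,0,0],0,0.6]]'
```

```text
time_s: 5.75
ee_pos: [531.4, -286.1, 162.2]
ee_rot: [179.7, -1.0, 3.4]
force: [-0.2, -0.2, 0.5]
gripper_width: 54.9
```

Good. Close.

```bash
python3 -m jog '[[[0,0,0],0,0.15],[[0,0,0],0,0.15],[[0,0,0],0,0.15],[[0,0,0],0,0.15],[[0,0,0],0,0.15],[[0,0,0],0,0.15]]' 15
python3 -m jog '[[[0,0,0],0,0.1],[[0,0,0],0,0.1],[[0,0,0],0,0.1]]' 15
```

```text
time_s: 6.5
ee_pos: [531.6, -286.4, 162.4]
ee_rot: [179.7, -1.0, 3.4]
force: [0.4, 0.6, 1.0]
gripper_width: 17.5
time_s: 6.88
ee_pos: [531.6, -286.4, 162.4]
ee_rot: [179.7, -1.0, 3.4]
force: [-0.3, -0.0, -0.9]
gripper_width: 17.2
```

The grip holds with near-zero lateral force. Turning now.

```bash
python3 -m jog '[[[0,0,0],-10,0.1],[[0,0,0],-10,0.1],[[0,0,0],-10,0.1]]' 20; python3 -c "
from h import *
print(telemetry.state()['torque'])"
```

```text
time_s: 7.25
ee_pos: [531.5, -286.0, 162.4]
ee_rot: [179.3, -0.7, 34.3]
force: [0.4, 1.0, 0.8]
gripper_width: 16.7
[ 0.00595864  0.18247828 -0.05084383]
```

```bash
python3 -m jog '[[[0,0,0],-10,0.1],[[0,0,0],-10,0.1],[[0,0,0],-10,0.1],[[0,0,0],-10,0.1],[[0,0,0],-10,0.1],[[0,0,0],-8,0.1],[[0,0,0],0,0.1]]' 20; python3 -c "
from h import *
print(telemetry.state()['torque'])"
```

```text
time_s: 8.12
ee_pos: [530.9, -285.7, 162.4]
ee_rot: [179.1, 0.2, 94.1]
force: [1.2, -0.4, 0.4]
gripper_width: 17.2
[-0.04338963  0.04940634 -0.008858  ]
```

```bash
python3 -m jog '[[[0,0,0],0,0.6],[[0,0,0],0,0.6],[[0,0,0],0,0.6],[[0,0,-2.5],0,0.6],[[0,0,-2.5],0,0.6],[[0,0,-1],0,0.6],[[0,0,0],0,0.6]]'
python3 - <<'E'
from h import *
from scipy.spatial.transform import Rotation as Ro
f=grab("wrist");cv2.imwrite('pics/w3.png',cv2.resize(f['color'][200:440,160:500,::-1],None,fx=2,fy=2))
s=telemetry.state();p=s['ee_pos'];print(p,s['ee_rot'])
E
```

```text
time_s: 9.0
ee_pos: [529.5, -285.2, 222.8]
ee_rot: [179.2, 0.1, 93.8]
force: [0.6, -0.3, -0.4]
gripper_width: 54.7
[ 529.24857115 -285.05241779  222.26097822] [1.79225136e+02 6.13077347e-02 9.38106086e+01]
```

View pics/w3.png

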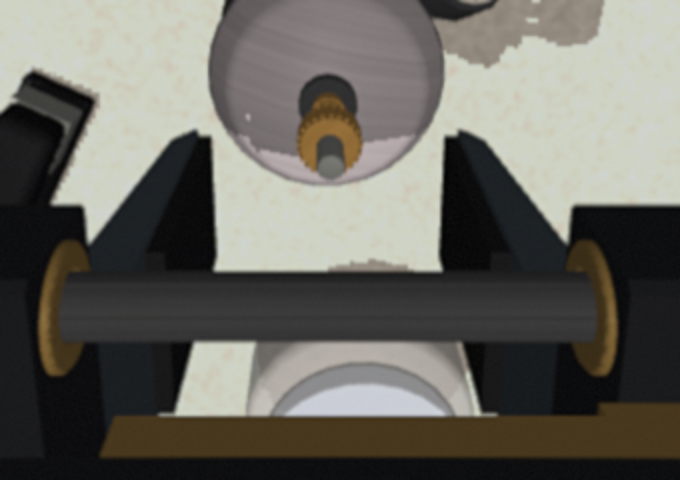

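The pin tip is at crop x≈330 and the finger midline at about 327, so the pin is centred. Close the fingers and approach.

```bash
python3 -m jog '[[[-0.1,0.15,0],0,0],[[0,0,0.5],0,0],[[0,0,0.5],0,0],[[0,0,0],0,0],[[0,0,0],0,0],[[0,0,0],0,0]]' 20
```

```text
time_s: 9.8
ee_pos: [529.9, -285.3, 208.3]
ee_rot: [179.5, -0.1, 93.8]
force: [0.1, -0.1, -0.3]
gripper_width: 0.7
```

```bash
python3 -m jog '[[[-0.1,0.15,0.4],0,0],[[0,0,0.3],0,0],[[0,0,0],0,0]]'
```

```text
time_s: 10.18
ee_pos: [531.9, -286.5, 201.5]
ee_rot: [179.4, -0.1, 93.8]
force: [-0.3, 0.7, 1.9]
gripper_width: -0.1
```

```bash
python3 -m jog '[[[0,0,0.3],0,0],[[0,0,0],0,0]]'
```

```text
time_s: 10.42
ee_pos: [531.9, -286.4, 199.0]
ee_rot: [179.4, -0.1, 93.8]
force: [-0.4, 0.7, 3.4]
gripper_width: 0.8
```

The force rises the way the spring should (not a locked pin). Press further.

```bash
python3 -m jog '[[[0,0,0.3],0,0],[[0,0,0],0,0]]'; python3 -m jog '[[[0,0,0.2],0,0],[[0,0,0],0,0],[[0,0,0],0,0]]'
```

```text
time_s: 10.68
ee_pos: [531.9, -286.5, 196.5]
ee_rot: [179.4, -0.0, 93.8]
force: [-1.2, 1.3, 3.9]
gripper_width: 0.5
time_s: 11.05
ee_pos: [531.9, -286.4, 195.0]
ee_rot: [179.4, -0.0, 93.8]
force: [-0.3, 1.0, 5.2]
gripper_width: 0.4
```

```bash
python3 -m jog '[[[0,0,0.15],0,0],[[0,0,0],0,0],[[0,0,0],0,0]]'
```

```text
time_s: 11.42
ee_pos: [531.9, -286.4, 194.5]
ee_rot: [179.3, -0.0, 93.8]
force: [-1.3, 0.7, 4.6]
gripper_width: 0.8
```

```bash
python3 -m jog '[[[0,0,0.15],0,0],[[0,0,0],0,0],[[0,0,0],0,0]]'
```

```text
time_s: 11.8
ee_pos: [531.8, -286.5, 194.7]
ee_rot: [179.3, 0.0, 93.8]
force: [-2.0, 0.7, 3.4]
gripper_width: 0.4
```

```bash
python3 -m jog '[[[0,0,0.3],0,0],[[0,0,0],0,0],[[0,0,0],0,0]]'
```

```text
time_s: 12.18
ee_pos: [531.8, -286.4, 194.9]
ee_rot: [179.2, 0.1, 93.8]
force: [-1.4, 0.6, 4.3]
gripper_width: 0.6
```

```bash
python3 -m jog '[[[0,0,0.4],0,0],[[0,0,0.4],0,0]]'
```

```text
time_s: 12.42
ee_pos: [532.0, -286.5, 193.5]
ee_rot: [179.0, 0.2, 93.8]
force: [-8.6, 4.8, 26.2]
gripper_width: 0.3
```

The force jumped to 26 N, so the hard stop is reached. Retreat.

```bash
python3 -m jog '[[[0,0,-2],0,0],[[0,0,-3],0,0],[[0,0,-4],0,0],[[0,0,-4],0,0],[[0,0,0],0,0],[[0,0,0],0,0]]'
python3 - <<'E'
from h import *
f=grab("wrist")
p=[531,-286,170];u,v=proj(f,p).astype(int);print(u,v,telemetry.state()['force'])
s=grab("scene")['color'][250:310,190:270,::-1];w=f['color'][max(v-60,0):v+60,u-80:u+80,::-1]
cv2.imwrite('pics/e.png',np.hstack([cv2.resize(w,(400,300)),cv2.resize(s,(400,300),interpolation=0)]))
E
```

```text
time_s: 13.18
ee_pos: [530.1, -286.2, 322.6]
ee_rot: [179.1, 0.1, 93.8]
force: [-0.5, 0.1, -0.2]
gripper_width: 0.7
321 227 [ 0.20396693 -0.12375246  0.53571634]
```

View pics/e.png

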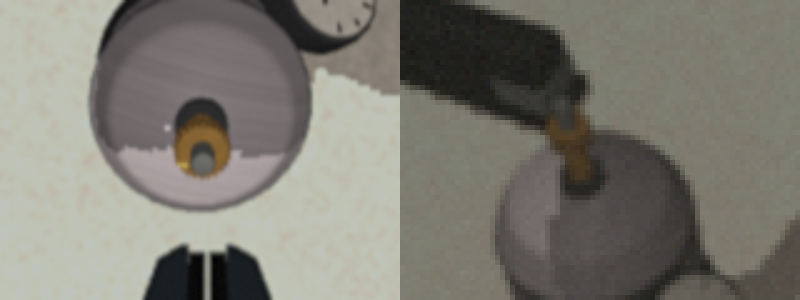

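The pin is back up at crop (203,160), the fingers are well clear and the force is near zero. Handing in.

```bash
python3 -c "
from workcell import job_done; print(job_done())"
```

```text
the job is handed in; nothing more can be done
None
```

I let the air out of the bottle with the gauge and handed the job in after about 13.3 s; the hand-in gives no verdict.

- **Nut:** I gripped it and turned it about 91° anticlockwise (1.58 rad). A light resisting torque of about 0.05 N m partway through shows it was engaged. I had no direct reading of the nut's angle, and left it unscrewed.
- **Pin:** I pressed it with closed fingers. The tool went from about 201.5 mm, where it first touched, down to 194.5 mm, with the force rising to about 5 N as the spring should give. A last push went to 193.5 mm and 26 N, which is the hard stop.
- **Last checks:** After backing off, the tool stood about 120 mm above the pin tip with near-zero force. In the last picture the pin looks sprung back up. I never approached the bottle without a gauge.
- **Disagreements:** The fixed cameras and the wrist camera differed by about 3 mm on where the valve is. I settled this by comparing the wrist picture with the visible fingertips. When gripping the nut, the opening read about 17 mm instead of the stated 19 mm.

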